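# Sift the thick spacers out of the parts tray with a slotted scoop

### The job

Take the slotted scoop by its handle and scoop up both thick spacers from the long tray, letting the thin ones drop back through the slots so that they stay in the tray. Stand the loaded scoop level on the bench clear of the tray and let go, then take the handle again with the hand leaned well over (about 30 degrees from pointing straight down) and lift the scoop level, and tip both thick spacers into the open dish while you hold the scoop. Finally stand the empty scoop upright on the bench, clear of tray and dish; never touch the spacers with the gripper, and leave the solder spool and the tip cleaner where they are.

Things in the scene. Friction and masses are not known exactly. Their poses are not given: they have to be found in the camera images.
- scoop: Slotted scoop, loose, 0.22 kg: steel pan open on top and at its front (its +x), 130 mm long (x = -70 to +60), 90 wide, with a black handle above. Origin under its floor, on the underside plane; z up. Inside width 85 mm, back wall face at x = -61; side walls 44 mm high, 20 beside the lip. Centre of mass near x = -15.
- scoop_floor (a point): Middle of the slotted floor: x = -18 of the scoop, 4.5 mm above the underside. Axes as the scoop's. From x = -50 to +28 the floor is bars across with four open slots 16 to 17 mm wide. A thick spacer lying across a slot is held lightly: it rolls on only if the scoop is pitched by more than about 25 degrees.
- scoop_handle (a point): Middle of the scoop's grip: a black flat-sided bar along the scoop's x, 90 mm long, 18 wide (y), 28 high; its middle is 94 mm above the underside at x = -17. A sloping post joins its back end to the back wall; else it is free, so it can be pinched across y from straight above or with the hand leaned in the scoop's x-z plane.
- scoop_lip (a point): Middle of the scoop's front edge: 60 mm ahead of the scoop's origin, 1 mm above the underside. Axes as the scoop's. The lip is a solid sheet, 2 mm at the edge rising to 4.5 mm at x = +28 of the scoop.
- parts_tray: Long open grey tray, fixed. Origin under its floor; x runs along it, away from the robot. Floor 4 mm thick, flat inside from x = -188 to +85 mm. Inside width 100 mm; walls 47 mm high, 112 over the rims. The spacers lie across it (along y) between x = -50 and +80; the part nearer the robot is empty, so the scoop can be set on the floor there and pushed to +x.
- tray_slope (a point): Foot of the tray's sloping far end, on the floor's top face: x = +85 mm of the tray, 4 mm above its underside. Axes as the tray's. From here the end wall rises towards +x at 40 degrees to the rim, 45 mm high.
- thick_1: Thick spacer to be kept: aluminium round, 40 mm diameter, 64 mm long, 0.12 kg. Origin at its centre; its axis is its own y. It rolls; spacers, tray and pan are smooth metal (friction about 0.35).
- thick_2: The second thick spacer, same as the first.
- thin_1: Thin spacer that stays in the tray: aluminium round, 12 mm diameter, 64 mm long, 0.03 kg. Origin at its centre; its axis is its own y.
- thin_2: The second thin spacer, same as the first.
- dish: Open rectangular grey dish, loose, 0.8 kg, 150 x 170 mm outside, 45 mm high, walls and floor 4 mm. Origin under its middle.
- solder_spool: Bystander: reel of solder standing upright, 56 x 50 mm, 84 mm high. Origin under its middle.
- tip_cleaner: Bystander: round black tip cleaner, 62 mm across, 37 mm high. Origin under its middle.

How it is judged (in metres and radians):
On the way, in this order (a step that is already met when the one before it is completed fails the run):
1. both thick spacers ride in the lifted scoop and both thin ones are in the tray (height (world z) of scoop above 0.055 m and contact force between the fingers and scoop above 1 N and x of thick_1 in the frame of scoop between -0.07 and 0.05 m and y of thick_1 in the frame of scoop between -0.05 and 0.05 m and z of thick_1 in the frame of scoop between 0 and 0.07 m and x of thick_2 in the frame of scoop between -0.07 and 0.05 m and y of thick_2 in the frame of scoop between -0.05 and 0.05 m and z of thick_2 in the frame of scoop between 0 and 0.07 m and x of thin_1 in the frame of parts_tray between -0.195 and 0.145 m and y of thin_1 in the frame of parts_tray between -0.055 and 0.055 m and z of thin_1 in the frame of parts_tray between 0 and 0.05 m and x of thin_2 in the frame of parts_tray between -0.195 and 0.145 m and y of thin_2 in the frame of parts_tray between -0.055 and 0.055 m and z of thin_2 in the frame of parts_tray between 0 and 0.05 m), for 0.2 s.
2. the loaded scoop stands level on the bench, clear of tray and dish, and is let go (height (world z) of scoop between -0.005 and 0.012 m and angle between scoop's own z axis and vertical below 0.1 rad and (y of scoop in the frame of parts_tray below -0.095 m or y of scoop in the frame of parts_tray above 0.095 m or x of scoop in the frame of parts_tray below -0.25 m or x of scoop in the frame of parts_tray above 0.2 m) and horizontal distance between scoop and dish above 0.11 m and x of thick_1 in the frame of scoop between -0.07 and 0.05 m and y of thick_1 in the frame of scoop between -0.05 and 0.05 m and z of thick_1 in the frame of scoop between 0 and 0.07 m and x of thick_2 in the frame of scoop between -0.07 and 0.05 m and y of thick_2 in the frame of scoop between -0.05 and 0.05 m and z of thick_2 in the frame of scoop between 0 and 0.07 m and contact force between the fingers and scoop below 0.1 N), for 0.2 s.
3. the loaded scoop is taken again with the hand leaned more than 20 degrees from straight down, and lifted about level (height (world z) of scoop above 0.02 m and angle between the grasp point's own z axis and vertical below 2.79 rad and angle between scoop's own z axis and vertical below 0.3 rad and contact force between the fingers and scoop above 1 N and x of thick_1 in the frame of scoop between -0.07 and 0.05 m and y of thick_1 in the frame of scoop between -0.05 and 0.05 m and z of thick_1 in the frame of scoop between 0 and 0.07 m and x of thick_2 in the frame of scoop between -0.07 and 0.05 m and y of thick_2 in the frame of scoop between -0.05 and 0.05 m and z of thick_2 in the frame of scoop between 0 and 0.07 m), for 0.1 s.
4. both thick spacers lie in the dish, tipped in from the scoop still held in the gripper (x of thick_1 in the frame of dish between -0.075 and 0.075 m and y of thick_1 in the frame of dish between -0.085 and 0.085 m and z of thick_1 in the frame of dish between 0 and 0.075 m and x of thick_2 in the frame of dish between -0.075 and 0.075 m and y of thick_2 in the frame of dish between -0.085 and 0.085 m and z of thick_2 in the frame of dish between 0 and 0.075 m and contact force between the fingers and scoop above 1 N and height (world z) of scoop above 0.03 m), for 0.1 s.
At the end, for the whole second after the job is handed in: Both thick spacers lie in the dish and both thin ones in the tray, all at rest; the dish stands flat on the bench; the empty scoop stands upright on the bench (within 6 degrees), outside the tray and with its middle at least 11 cm from the dish's (x of thick_1 in the frame of dish between -0.075 and 0.075 m and y of thick_1 in the frame of dish between -0.085 and 0.085 m and z of thick_1 in the frame of dish between 0 and 0.075 m and x of thick_2 in the frame of dish between -0.075 and 0.075 m and y of thick_2 in the frame of dish between -0.085 and 0.085 m and z of thick_2 in the frame of dish between 0 and 0.075 m and x of thin_1 in the frame of parts_tray between -0.195 and 0.145 m and y of thin_1 in the frame of parts_tray between -0.055 and 0.055 m and z of thin_1 in the frame of parts_tray between 0 and 0.05 m and x of thin_2 in the frame of parts_tray between -0.195 and 0.145 m and y of thin_2 in the frame of parts_tray between -0.055 and 0.055 m and z of thin_2 in the frame of parts_tray between 0 and 0.05 m and height (world z) of scoop between -0.005 and 0.012 m and angle between each of scoop, dish's own z axis and vertical below 0.1 rad and (y of scoop in the frame of parts_tray below -0.095 m or y of scoop in the frame of parts_tray above 0.095 m or x of scoop in the frame of parts_tray below -0.25 m or x of scoop in the frame of parts_tray above 0.2 m) and horizontal distance between scoop and dish above 0.11 m and linear speed of each of thick_1, thick_2, thin_1, thin_2, scoop below 0.02 m/s and height (world z) of dish below 0.01 m); the robot touches nothing.
It fails at once if the gripper touches a spacer (contact force between the fingers and thick_1 above 0.5 N or contact force between the fingers and thick_2 above 0.5 N or contact force between the fingers and thin_1 above 0.5 N or contact force between the fingers and thin_2 above 0.5 N).
It fails at once if a bystander (solder spool, tip cleaner) is moved by more than 30 mm (distance of any of solder_spool, tip_cleaner from where it was at the start of the episode above 0.03 m).
It also fails if it takes over 69 s, if anything falls off the work surface, if the arm or the gripper's body presses on something with over 40 N, if the wrist force passes 120 N, or if a joint passes its speed limit or range.

### The arm

A 6-joint arm with a two-finger parallel gripper is mounted at the origin on the work surface; the furniture and walls round the work are solid. World frame = base frame: x ahead of the robot, y to its left, z up, the work surface at z = 0. Lengths are in mm, angles in degrees, forces in N, time in s.
With the tool pointing down it reaches from about 350 to 850 mm from the base axis. Payload 8.1 kg.
Tool frame: the origin (TCP) lies midway between the tips of the shut fingers; the grasp point (between the pads) lies 19 mm behind it; z points along the fingers, y is the line along which they close (so a half turn about z gives the same grasp; the last joint's range is limited). The gripper opens to 85 mm and grips with 20 to 120 N. Pads are 22 mm wide; open, the fingers measure 114 mm over their backs; the gripper's body (76 mm by 85 mm) begins 54 mm behind the grasp point. The pads swing forward as they close: fully open they stand 13 mm farther back than shut.
Start: joints at [-80.638, 7.471, 85.268, -0, 87.261, -4.893], TCP at [147.765, -581.524, 198.192] pointing down, gripper open.
Joint ranges: [-169.43, 169.43], [-51.17, 129.36], [1.28, 143.12], [-76.62, 256.62], [0, 156.53], [-152.29, 152.29]. Speed limits (degrees/s): [136.94, 136.94, 159.86, 180, 180, 180].

### API

Orientations are given as [roll, pitch, yaw] about the fixed x, y, z axes, in that order (R = Rz(yaw) Ry(pitch) Rx(roll)).
In Python, from bench import r, eyes, ticket gives the robot as it stands (r), with the cameras (eyes) and the job (ticket).
- The arm moves only by the shell command python3 steer.py [FORCE], which reads ROWS from standard input. ROWS is a JSON list that holds a single list of rows (three levels of brackets), with 1 to 8 rows, each of 7 numbers: a rotation vector rx, ry, rz in degrees, then dx, dy, dz in mm, then the finger opening in mm; each row is the pose to reach, as a shift and turn from the pose commanded when the command began, along the tool's axes at that moment; what a row does not reach only later rows make up. A row lasts 1/8 s, in which the tool goes at most 62.5 mm and 10.7 degrees, less where a joint would pass 70% of its speed; a pose out of reach is approached as far as the arm can. The fingers move at their own pace and stop on an object; FORCE is the grip in N (left out, the last holds). Time passes only in rows, so rows that do not move let the fingers close. It prints the time, the measured TCP pose, the force, the opening and the grip force at its end. Input that does not fit is refused with a message, and nothing moves.
- r.sense(): the state, without advancing time (a new reading comes with each control period).
- eyes.snapshot(name): name is "scene" or "side" or "wrist"; returns a dict with "pixels" (480x640x3 uint8, blue, green, red), "fx", "fy", "cx", "cy" (pixels), "pose" (4x4, takes a point from camera to world coordinates). Camera axes: x right, y up, looking along -z (the intrinsics and any distortion apply to the point x, -y, -z); pixel columns grow to the right and rows downward; lengths in mm; the calibration is good to about 2 mm. A picture is of the moment at which its call begins. There is no depth.
- ticket.hand_in(): hands the job in; it is judged then, once.
The state is a dict: "time": time; "joint_pos": joint angles; "qd": joint speeds; "joint_efforts": joint torques, N m; "tool_pos": TCP position; "tcp_rot": TCP orientation; "ft_force": force on the tool from outside, world axes, zero at the start; "wrist_torque": the same for the moment, N m; "finger_gap": finger opening in mm; "grip_force": force on a finger pad.
Only numpy, scipy, OpenCV 4.12 (cv2) and the standard library are available. Lean on these libraries where they do the work, as an engineer would, in place of code of your own. Each camera call takes 0.05 s, during which the arm holds its last target. There are 200 camera calls.

## Working session

There is one attempt and no reset: what is moved stays moved. The work goes in short steps, Python scripts to look and compute and a shell command to move; the robot and the scene stay as the last step left them, time stands still between calls to the robot, and variables do not carry over. Pictures are saved under pics/ and viewed, at most 10 in all, crops included, and the job is handed in when it is done.

```bash
ls
cat > h.py <<'E'
from bench import r, eyes, ticket
import numpy as np, cv2
from scipy.spatial.transform import Rotation as R
def ray(s,u,v):
    T=np.array(s["pose"]); d=np.array([(u-s["cx"])/s["fx"],-(v-s["cy"])/s["fy"],-1.])
    return T[:3,3],T[:3,:3]@d
def at(s,u,v,z):
    o,d=ray(s,u,v); return o+d*(z-o[2])/d[2]
def px(s,p):
    T=np.array(s["pose"]); c=T[:3,:3].T@(np.array(p,float)-T[:3,3])
    return np.array([s["cx"]+s["fx"]*c[0]/-c[2], s["cy"]-s["fy"]*c[1]/-c[2]])
def st():
    s=r.sense(); return np.array(s["tool_pos"]),R.from_euler('xyz',s["tcp_rot"],degrees=True),s
E
mkdir -p pics
python3 - <<'E'
from h import *
import pickle
for n in("scene","side"):
    s=eyes.snapshot(n); print({k:(np.round(v,3).tolist()) for k,v in s.items() if k!="pixels"}, list(s))
    cv2.imwrite(f"pics/{n}0.png",s["pixels"]); pickle.dump(s,open(f"{n}0.pkl","wb"))
print(r.sense())
E
```

```text
bench.py
pics
steer.py
{'fx': 460.561, 'fy': 460.561, 'cx': 321.507, 'cy': 234.645, 'pose': [[0.902, 0.23, -0.366, 226.662], [-0.433, 0.501, -0.75, -638.564], [0.011, 0.834, 0.551, 548.096], [0.0, 0.0, 0.0, 1.0]]} ['pixels', 'fx', 'fy', 'cx', 'cy', 'pose']
{'fx': 508.626, 'fy': 508.626, 'cx': 325.908, 'cy': 239.668, 'pose': [[-0.463, -0.74, 0.487, 954.128], [0.886, -0.384, 0.258, 238.369], [-0.004, 0.552, 0.834, 780.501], [0.0, 0.0, 0.0, 1.0]]} ['pixels', 'fx', 'fy', 'cx', 'cy', 'pose']
{'time': 0.1, 'joint_pos': array([-8.06392039e+01,  7.51301354e+00,  8.53236301e+01,  1.34614984e-04,
        8.72620704e+01, -4.89200287e+00]), 'qd': array([ 0.03836412, -0.14182062, -0.16804785,  0.06801638, -0.06050299,
        0.00079433]), 'joint_efforts': array([ 2.64830793e-03, -5.70948565e+01, -5.01941335e+01, -5.21201787e-05,
        8.06678989e-03,  6.58590648e-05]), 'tool_pos': array([ 147.66207052, -580.96719424,  197.22045354]), 'tcp_rot': array([-1.79901657e+02, -8.55207505e-03,  1.42527850e+01]), 'ft_force': array([-0.5912309 , -0.79044547,  0.18161472]), 'wrist_torque': array([-0.03819857,  0.01166901, -0.01111811]), 'grip_force': 0.0, 'finger_gap': 85.34752384375416}
```

View pics/scene0.png

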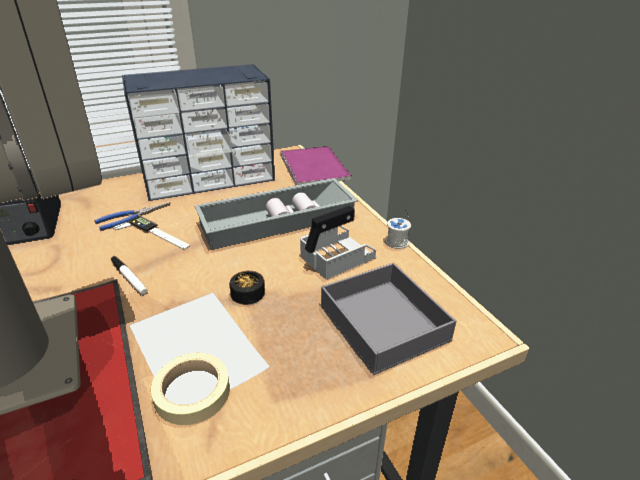

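View pics/side0.png

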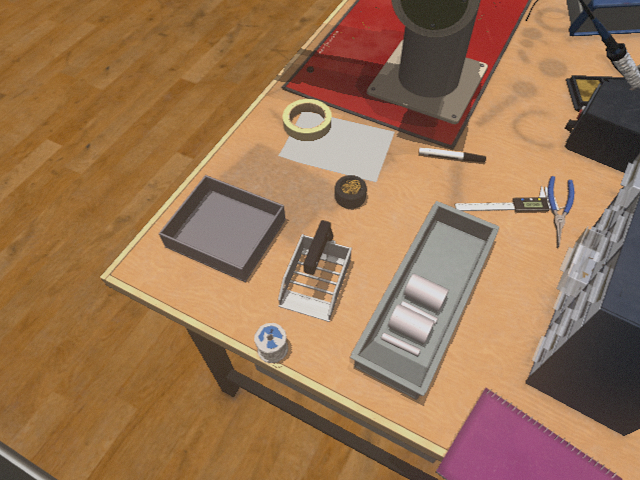

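Run:
```python
from h import *
i=cv2.imread("pics/side0.png")
cv2.imwrite("pics/c1.png",cv2.resize(i[195:405,260:500],None,fx=2.8,fy=2.8,interpolation=cv2.INTER_CUBIC))
i=cv2.imread("pics/scene0.png")
cv2.imwrite("pics/c2.png",cv2.resize(i[170:370,190:460],None,fx=2.9,fy=2.9,interpolation=cv2.INTER_CUBIC))
```

```text
(no output)
```

View pics/c1.png

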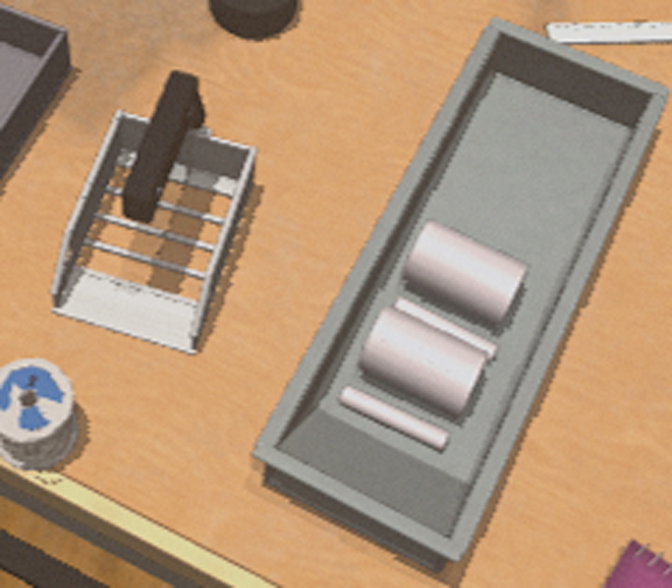

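View pics/c2.png

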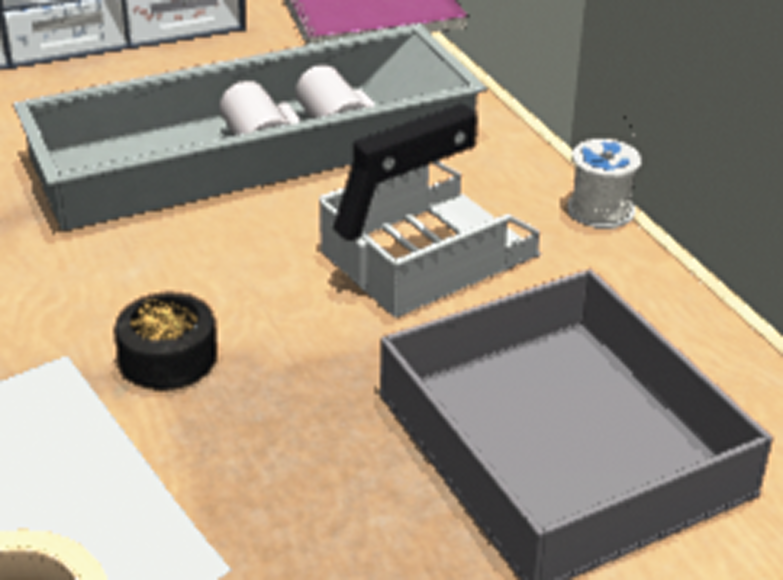

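Run:
```python
from h import *
import pickle
S=pickle.load(open("side0.pkl","rb"));C=pickle.load(open("scene0.pkl","rb"))
a=lambda u,v,z:at(S,260+u/2.8,195+v/2.8,z)[:2].round(1)
b=lambda u,v,z:at(C,190+u/2.9,170+v/2.9,z)[:2].round(1)
print("tray rim side",[a(*p,47) for p in[(497,20),(668,90),(262,455),(455,552)]])
print("tray rim scene",[b(*p,47) for p in[(15,103),(55,175),(425,27),(487,88)]])
print("scoop back top side",a(118,112,44),a(255,150,44),"lip",a(55,308,1),a(195,352,1))
print("handle top side front",a(126,208,108),a(154,218,108),"back",a(175,73,108),a(198,78,108))
print("scoop scene",b(400,315,0),"front",b(540,245,0), "back top",b(320,197,44),b(393,262,44))
print("handle scene: top front",b(476,107,108),"top back near",b(357,148,108), "screws",b(390,162,94),b(460,138,94))
print("dish side",[at(S,*p,45)[:2].round(1) for p in[(211,178),(285,208),(247,277),(163,237)]])
print("dish scene",[b(*p,45) for p in[(382,342),(590,272),(770,437),(540,532)]])
print("thick",a(467,273,24),a(422,360,24),"thin",a(446,328,10),a(393,417,10))
print("thick far-edge axis", a(418,253,24),a(512,290,24))
print("spool top",a(35,395,84),"cleaner",at(S,351,191,20)[:2])
```

```text
tray rim side [array([359.7, 153.3]), array([362.5, 268. ]), array([694., 146.]), array([694.9, 256.8])]
tray rim scene [array([360.3, 260.5]), array([362.7, 150.3]), array([697.6, 246. ]), array([693.5, 133.8])]
scoop back top side [534.1 -31.1] [520.   57.1] lip [652.3 -11.2] [638.9  77.2]
handle top side front [623.8  26.9] [622.3  43.4] back [531.5   8.4] [528.5  21.9]
scoop scene [536.9 -34.1] front [660.4  -5.7] back top [519.   53.6] [531.5 -33.2]
handle scene: top front [617.5  20.4] top back near [524.7   6.5] screws [546.2   3. ] [600.7  10.3]
dish side [array([ 500.5, -246.5]), array([497.5, -86.9]), array([650., -71.]), array([ 650.1, -244. ])]
dish scene [array([ 490.9, -101.6]), array([638.2, -95.5]), array([ 645.3, -259.7]), array([ 499. , -264.5])]
thick [528.1 202.2] [592.5 199.8] thin [560.2 203.9] [626.1 197.9]
thick far-edge axis [529.1 171.2] [526.5 229.9]
spool top [732.5  31.6] cleaner [388.57863656  -6.21595234]
```

```bash
cat >> h.py <<'E'
def to(pos,eul,P=None,Q=None):
    p,q,s=st(); p=p if P is None else np.array(P); q=q if Q is None else Q
    t=R.from_euler('xyz',eul,degrees=True)
    print("row rot",(q.inv()*t).as_rotvec(degrees=True).round(2),"d",q.inv().apply(np.array(pos)-p).round(2),"now",p.round(1))
E
python3 -c "
from h import *
to([560,20,260],[180,0,9.3])"
echo '[[[0,0,5,547,-481,-62,85],[0,0,5,547,-481,-62,85],[0,0,5,547,-481,-62,85],[0,0,5,547,-481,-62,85],[0,0,5,547,-481,-62,85],[0,0,5,547,-481,-62,85],[0,0,5,547,-481,-62,85],[0,0,5,547,-481,-62,85]]]' | python3 steer.py 120
echo '[[[0,0,0,0,0,0,85],[0,0,0,0,0,0,85]]]' | python3 steer.py
python3 - <<'E'
from h import *
print(st()[0])
E
```

```text
time: 1.1
tool_pos: [430.0, -168.6, 240.6]
tcp_rot: [180.0, -0.0, 9.2]
ft_force: [1.2, -0.9, 0.3]
finger_gap: 84.9
grip_force: 0.0
time: 1.35
tool_pos: [429.1, -170.4, 240.2]
tcp_rot: [-180.0, 0.1, 9.3]
ft_force: [-0.1, -0.4, -0.1]
finger_gap: 85.0
grip_force: 0.0
[ 429.13757681 -170.35684627  240.16847664]
```

```bash
python3 -c "
from h import *
to([560,20,280],[180,0,9.3])"; echo '[[[0,0,0,160,-167,-40,85],[0,0,0,160,-167,-40,85],[0,0,0,160,-167,-40,85],[0,0,0,160,-167,-40,85],[0,0,0,160,-167,-40,85],[0,0,0,160,-167,-40,85]]]' | python3 steer.py|head -2
python3 - <<'E'
from h import *
import pickle
s=eyes.snapshot("wrist");pickle.dump(s,open("w1.pkl","wb"));cv2.imwrite("pics/w1.png",s["pixels"]);print(np.round(s["pose"],2).tolist(),s["fx"]);print(st()[0])
E
```

```text
row rot [-0.01  0.05  0.03] d [ 159.96 -166.62  -39.97] now [ 429.1 -170.4  240.2]
time: 2.1
tool_pos: [560.0, 18.3, 279.9]
[[0.16, 0.95, 0.26, 624.8], [-0.99, 0.15, 0.04, 29.16], [0.0, -0.26, 0.97, 455.84], [0.0, 0.0, 0.0, 1.0]] 350.1752029879414
[559.86300857  18.0696183  280.03591109]
```

View pics/w1.png

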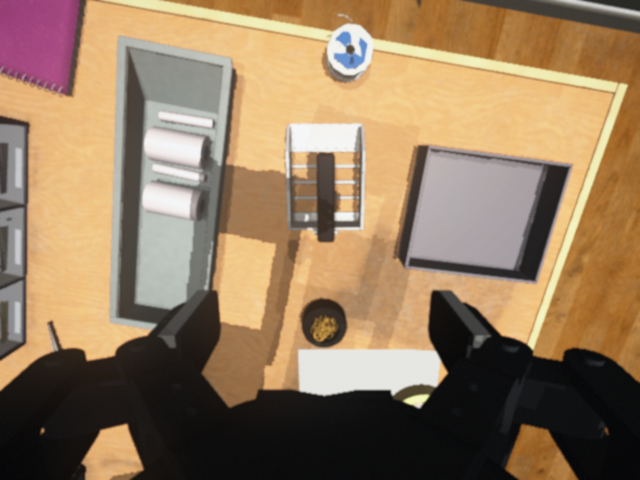

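Run:
```python
from h import *
import pickle
s=pickle.load(open("w1.pkl","rb"))
a=lambda u,v,z:at(s,u,v,z)[:2].round(1).tolist()
print("lip",a(287.5,124,20),a(364,124,20),"back top",a(289,229,44),a(364.5,228,44))
print("handle",a(318,154,108),a(334,154,108),a(317,241,108),a(334,241,108))
print("dish",[a(*p,45) for p in[(427,146),(573,162),(538,282),(403,267)]])
print("tray",[a(*p,47) for p in[(119,37),(232,60),(110,321)]])
print("thick",a(176,146,24),a(172,200,24),"thin",a(186,119,10),a(179,172,10),"spool",a(350,50,84),"clean",a(324,322,37))
```

```text
lip [641.0, 75.0] [655.4, -14.5] back top [520.6, 54.7] [536.3, -35.2]
handle [615.1, 33.0] [617.5, 17.8] [528.7, 20.6] [531.5, 3.3]
dish [[641.7, -87.1], [651.0, -256.9], [502.6, -263.6], [495.2, -91.6]]
tray [[698.0, 257.8], [694.9, 139.0], [363.8, 266.1]]
thick [595.0, 202.5] [529.2, 204.1] thin [627.6, 197.8] [562.9, 202.8] spool [715.3, 18.0] clean [400.8, -7.4]
```

```bash
echo '[[[0,0,0,13.5,1.6,50,60],[0,0,0,13.5,1.6,100,60],[0,0,0,13.5,1.6,150,60],[0,0,0,13.5,1.6,180,60],[0,0,0,13.5,1.6,205,60],[0,0,0,13.5,1.6,205,60]]]' | python3 steer.py; echo '[[[0,0,0,0,0,0,10],[0,0,0,0,0,0,10],[0,0,0,0,0,0,10],[0,0,0,0,0,0,10],[0,0,0,0,0,0,10],[0,0,0,0,0,0,10],[0,0,0,0,0,0,10]]]' | python3 steer.py 120
python3 -c "
from h import *
print(st()[2]['joint_pos'])"
```

```text
time: 2.9
tool_pos: [571.3, 19.0, 73.1]
tcp_rot: [-179.9, 0.3, 9.1]
ft_force: [-0.0, -0.7, 0.1]
finger_gap: 59.9
grip_force: 0.0
time: 3.78
tool_pos: [573.9, 20.7, 75.5]
tcp_rot: [-180.0, 0.0, 9.3]
ft_force: [-0.4, 0.1, 0.5]
finger_gap: 9.9
grip_force: 0.0
[-3.05192413e+00  8.75657332e+00  9.69929317e+01  3.53677478e-04
  7.42617938e+01  7.76855492e+01]
```

Run:
```python
from h import *
a=eyes.snapshot("side")["pixels"][130:370,180:420];b=eyes.snapshot("scene")["pixels"][130:370,230:470]
cv2.imwrite("pics/g1.png",cv2.resize(np.hstack([a,b]),None,fx=1.66,fy=1.66,interpolation=cv2.INTER_CUBIC))
```

```text
(no output)
```

View pics/g1.png

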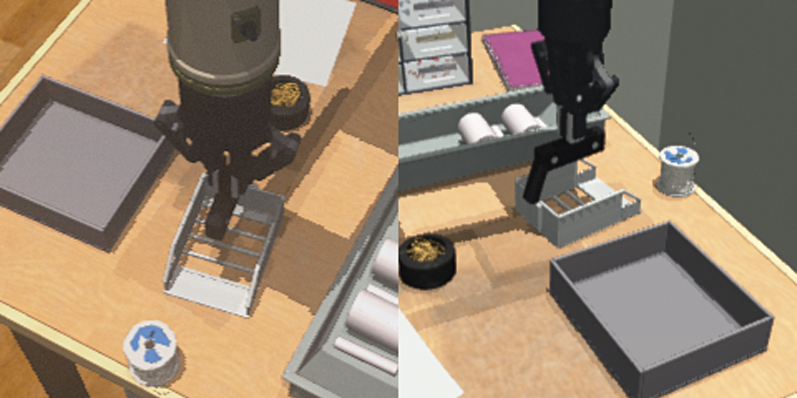

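```bash
echo '[[[0,0,0,0,0,0,0],[0,0,0,0,0,0,0],[0,0,0,0,0,0,0],[0,0,0,0,0,0,0]]]' | python3 steer.py 120
```

```text
time: 4.38
tool_pos: [574.0, 20.6, 75.6]
tcp_rot: [-180.0, 0.0, 9.3]
ft_force: [0.3, -1.2, -0.0]
finger_gap: -0.2
grip_force: 0.0
```

Run:
```python
from h import *
out=[]
p=st()[0]
for n in("side","scene"):
    s=eyes.snapshot(n);i=s["pixels"].copy();u=px(s,p);print(u,px(s,p+[0,0,19]))
    x,y=int(u[0]),int(u[1]);c=cv2.resize(i[y-65:y+65,x-60:x+60],None,fx=3.3,fy=3.3,interpolation=cv2.INTER_CUBIC)
    c=cv2.convertScaleAbs(c,alpha=1.5,beta=40)
    q=((u-[x-60,y-65])*3.3).astype(int);cv2.circle(c,tuple(int(t) for t in q),4,(0,0,255),1);out.append(c)
cv2.imwrite("pics/g2.png",np.hstack(out))
```

```text
[317.16835811 254.26276094] [316.95079082 247.99472093]
[333.36614688 226.26275443] [333.61995158 217.78419993]
```

View pics/g2.png

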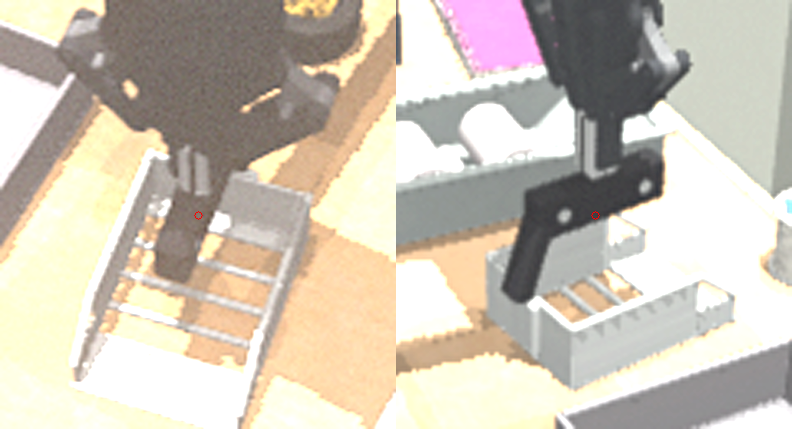

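Run:
```python
from h import *
S=eyes.snapshot("side");C=eyes.snapshot("scene")
def tri(a,b):
    (o1,d1),(o2,d2)=ray(S,*a),ray(C,*b)
    A=np.c_[d1,-d2];t=np.linalg.lstsq(A,o2-o1,rcond=None)[0];x,y=o1+d1*t[0],o2+d2*t[1];return ((x+y)/2).round(1),np.linalg.norm(x-y).round(1)
print("tip",tri((257+193/3.3,189+190/3.3),(273+(598-396)/3.3,161+178/3.3)))
print("handle front top",tri((257+174/3.3,189+270/3.3),(273+(662-396)/3.3,161+148/3.3)))
print(st()[0],st()[2]['ft_force'],st()[2]['wrist_torque'])
```

```text
tip (array([575.4,  19.6, 100.8]), np.float64(1.6))
handle front top (array([621.8,  32.5, 103.4]), np.float64(2.6))
[574.02750442  20.59474672  75.61575941] [-0.28803634  0.0556518   0.79683208] [-0.0190949   0.01170044 -0.00032781]
```

```bash
echo '[[[0,0,0,0,0,-50,0],[0,0,0,0,0,-100,0],[0,0,0,0,0,-100,0]]]' | python3 steer.py
python3 - <<'E'
from h import *
p=st()[0]; print(p)
S=eyes.snapshot("side");C=eyes.snapshot("scene")
for z in range(60,-70,-5):
    o=[]
    for s in(S,C):
        u=px(s,p+[0,0,z]).round().astype(int);o.append((u.tolist(),s["pixels"][u[1],u[0]].tolist()))
    print(z,o)
E
```

```text
time: 4.95
tool_pos: [577.5, 20.5, 181.6]
tcp_rot: [179.9, -0.5, 9.3]
ft_force: [0.6, -0.9, 0.3]
finger_gap: 0.1
grip_force: 0.0
[577.45203576  20.47961076 181.5625933 ]
60 [([314, 192], [82, 84, 93]), ([338, 144], [24, 22, 21])]
55 [([314, 194], [83, 88, 93]), ([338, 147], [25, 24, 23])]
50 [([314, 196], [83, 88, 93]), ([337, 150], [25, 23, 22])]
45 [([314, 198], [81, 85, 89]), ([337, 152], [24, 23, 22])]
40 [([314, 201], [81, 87, 91]), ([337, 155], [24, 22, 21])]
35 [([314, 203], [78, 82, 86]), ([337, 158], [24, 23, 22])]
30 [([314, 205], [80, 82, 90]), ([337, 160], [30, 30, 28])]
25 [([314, 207], [80, 84, 87]), ([337, 163], [131, 98, 152])]
20 [([314, 209], [99, 126, 158]), ([337, 166], [149, 97, 181])]
15 [([314, 211], [92, 121, 154]), ([337, 168], [148, 97, 180])]
10 [([314, 213], [92, 124, 161]), ([337, 171], [148, 95, 178])]
5 [([315, 216], [95, 133, 172]), ([337, 173], [149, 97, 179])]
0 [([315, 218], [99, 138, 183]), ([337, 176], [141, 90, 172])]
-5 [([315, 220], [97, 143, 190]), ([337, 178], [121, 123, 138])]
-10 [([315, 222], [106, 152, 200]), ([336, 181], [194, 200, 188])]
-15 [([315, 224], [104, 148, 196]), ([336, 183], [154, 159, 151])]
-20 [([315, 225], [106, 154, 201]), ([336, 186], [161, 165, 158])]
-25 [([315, 227], [109, 155, 202]), ([336, 188], [157, 162, 155])]
-30 [([315, 229], [103, 151, 201]), ([336, 191], [161, 166, 158])]
-35 [([315, 231], [98, 141, 188]), ([336, 193], [161, 165, 158])]
-40 [([315, 233], [83, 115, 152]), ([336, 196], [159, 164, 156])]
-45 [([315, 235], [55, 66, 82]), ([336, 198], [160, 165, 157])]
-50 [([315, 237], [45, 50, 61]), ([336, 200], [162, 166, 159])]
-55 [([315, 238], [43, 51, 63]), ([336, 203], [188, 193, 185])]
-60 [([315, 240], [46, 53, 65]), ([336, 205], [115, 119, 113])]
-65 [([316, 242], [41, 51, 62]), ([336, 207], [71, 73, 69])]
```

```bash
echo '[[[0,0,0,0,0,0,50],[0,0,0,0,0,0,50],[0,0,0,0,0,0,50],[0,0,0,0,0,60,50],[0,0,0,0,0,100,50],[0,0,0,0,0,126,50],[0,0,0,0,0,126,50],[0,0,0,0,0,126,50]]]' | python3 steer.py; echo '[[[0,0,0,0,0,0,0],[0,0,0,0,0,0,0],[0,0,0,0,0,0,0],[0,0,0,0,0,0,0],[0,0,0,0,0,0,0],[0,0,0,0,0,0,0]]]' | python3 steer.py 120
```

```text
time: 6.05
tool_pos: [574.8, 20.6, 50.9]
tcp_rot: [180.0, -0.1, 9.3]
ft_force: [0.7, 0.1, 0.5]
finger_gap: 50.2
grip_force: 0.0
time: 6.8
tool_pos: [575.4, 20.4, 51.3]
tcp_rot: [180.0, -0.2, 9.2]
ft_force: [1.0, -1.4, 5.9]
finger_gap: 15.8
grip_force: 117.7
```

```bash
echo '[[[0,0,0,0,0,-30,0],[0,0,0,0,0,-60,0],[0,0,0,0,0,-85,0],[0,0,0,0,0,-85,0],[0,0,0,0,0,-85,0]]]' | python3 steer.py; python3 -c "
from h import *
to([428,205.8,136],[180,0,-2])"
```

```text
time: 7.42
tool_pos: [573.2, 20.7, 133.2]
tcp_rot: [-180.0, 0.1, 9.3]
ft_force: [-1.0, -0.6, -2.6]
finger_gap: 15.4
grip_force: 117.9
row rot [-1.000e-02  1.000e-01  1.126e+01] d [-113.56 -206.07   -2.56] now [573.2  20.7 133.2]
```

```bash
echo '[[[0,0,2,-20,-40,0,0],[0,0,5,-48,-85,0,0],[0,0,8,-75,-130,0,0],[0,0,10,-97,-175,0,0],[0,0,11.3,-113.6,-206,0,0],[0,0,11.3,-113.6,-206,0,0],[0,0,11.3,-113.6,-206,0,0],[0,0,11.3,-113.6,-206,0,0]]]' | python3 steer.py
python3 - <<'E'
from h import *
import pickle
s=eyes.snapshot("wrist");pickle.dump(s,open("w2.pkl","wb"));print(st()[0])
c=eyes.snapshot("side");pickle.dump(c,open("s2.pkl","wb"))
cv2.imwrite("pics/w2.png",np.hstack([cv2.resize(s["pixels"][:,100:540],(550,600)),cv2.resize(c["pixels"][150:410,380:490],(250,590))if 0 else np.zeros((600,1,3),np.uint8)]))
E
```

```text
time: 8.43
tool_pos: [429.0, 204.8, 134.0]
tcp_rot: [180.0, 0.0, -2.1]
ft_force: [0.1, 0.9, -2.4]
finger_gap: 15.7
grip_force: 118.2
[429.086221   204.81062909 134.16535235]
```

View pics/w2.png

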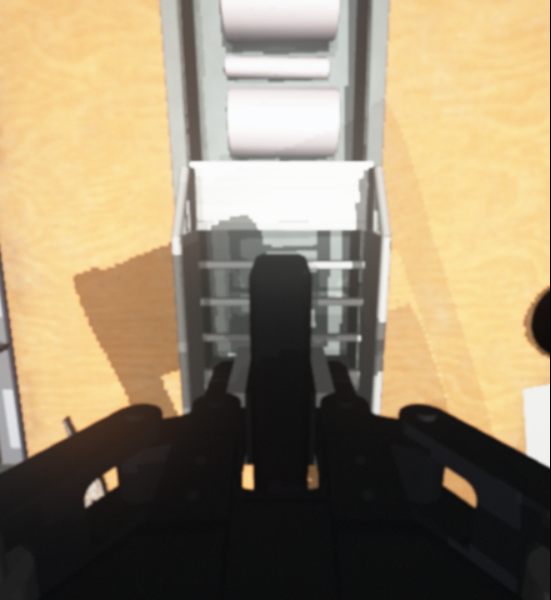

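Run:
```python
from h import *
import pickle
s=pickle.load(open("w2.pkl","rb"))
a=lambda u,v,z:at(s,100+u*.8,v*.8,z)[:2].round(1).tolist()
print("lip",a(190,163,85),a(375,162,85))
print("sidewall top rear part",a(174,250,127),a(388,236,127))
for v,l,q in((10,162,389),(100,167,388)): print("tray",a(l,v,47),a(q,v,47))
print("thick",a(282,19,24),a(284,122,24),"ends",a(228,122,24),a(340,122,24))
i=s["pixels"]
for v in(8,40,80,100): print(v,[int(x) for x in i[v,225:440:2].sum(1)//3])
```

```text
lip [504.5, 246.5] [501.7, 155.7]
sidewall top rear part [468.0, 248.2] [470.6, 158.5]
tray [584.0, 261.7] [579.6, 141.7]
tray [540.0, 263.6] [535.6, 141.1]
thick [584.7, 198.1] [529.0, 198.8] ends [530.3, 233.0] [527.8, 164.7]
8 [199, 189, 191, 197, 197, 198, 198, 197, 173, 139, 97, 80, 81, 80, 87, 137, 162, 174, 195, 198, 199, 199, 201, 202, 204, 174, 197, 236, 238, 237, 238, 238, 238, 238, 239, 239, 239, 238, 237, 239, 240, 239, 240, 240, 240, 240, 240, 240, 241, 241, 241, 241, 241, 241, 241, 241, 241, 241, 242, 241, 242, 241, 241, 241, 242, 242, 242, 242, 242, 243, 243, 242, 241, 221, 205, 205, 197, 144, 130, 128, 98, 75, 75, 74, 76, 100, 149, 194, 200, 198, 199, 198, 194, 184, 202, 205, 205, 203, 205, 206, 207, 207, 208, 206, 204, 204, 204, 203]
40 [204, 204, 194, 191, 201, 201, 200, 201, 201, 178, 135, 93, 81, 81, 81, 88, 143, 173, 181, 196, 207, 207, 206, 205, 205, 205, 205, 198, 146, 134, 123, 111, 112, 112, 116, 125, 125, 127, 125, 126, 126, 127, 126, 118, 118, 117, 117, 116, 116, 116, 117, 116, 116, 117, 116, 116, 116, 116, 116, 115, 114, 114, 115, 112, 118, 124, 125, 124, 
[... 568 characters left out ...]
, 183, 138, 137, 135, 106, 82, 82, 81, 97, 140, 181, 206, 205, 205, 203, 192, 188, 206, 210, 210, 209, 209, 209, 208, 206, 208, 208, 208, 209, 210, 209, 206, 206]
100 [207, 207, 206, 206, 206, 200, 210, 211, 212, 212, 212, 184, 139, 103, 89, 88, 89, 111, 166, 183, 204, 213, 213, 212, 212, 215, 214, 214, 200, 246, 251, 251, 251, 251, 251, 251, 251, 251, 251, 251, 251, 251, 251, 251, 251, 251, 251, 251, 251, 252, 251, 251, 251, 251, 251, 251, 252, 251, 251, 251, 251, 251, 251, 251, 251, 251, 251, 252, 251, 252, 252, 251, 251, 233, 205, 173, 130, 127, 122, 94, 85, 84, 83, 111, 146, 185, 197, 198, 199, 198, 194, 196, 198, 196, 194, 196, 198, 201, 204, 205, 207, 208, 208, 207, 206, 208, 209, 208]
```

```bash
echo '[[[0,0,0,0,-2.5,0,0],[0,0,0,0,-2.5,15,0],[0,0,0,0,-2.5,30,0],[0,0,0,0,-2.5,45,0],[0,0,0,0,-2.5,58,0],[0,0,0,0,-2.5,68,0],[0,0,0,0,-2.5,74,0],[0,0,0,0,-2.5,74,0]]]' | python3 steer.py; echo '[[[0,0,0,0,0,2,0],[0,0,0,0,0,4,0],[0,0,0,0,0,4,0]]]' | python3 steer.py
```

```text
time: 9.52
tool_pos: [428.6, 208.1, 60.2]
tcp_rot: [180.0, 0.0, -2.0]
ft_force: [0.4, -0.5, -1.8]
finger_gap: 15.7
grip_force: 118.2
time: 9.9
tool_pos: [428.9, 208.1, 56.7]
tcp_rot: [-180.0, -0.0, -2.0]
ft_force: [0.1, -1.0, -2.7]
finger_gap: 15.9
grip_force: 118.2
```

```bash
echo '[[[0,0,0,0,0,1,0],[0,0,0,0,0,2,0],[0,0,0,0,0,2,0]]]' | python3 steer.py
```

```text
time: 10.28
tool_pos: [429.3, 208.3, 55.3]
tcp_rot: [-180.0, -0.1, -2.0]
ft_force: [-2.2, -2.8, 3.6]
finger_gap: 15.6
grip_force: 118.8
```

```bash
for k in 1; do echo '[[[0,0,0,5,0,0,0],[0,0,0,10,0,0,0],[0,0,0,16,0,0,0],[0,0,0,22,0,0,0],[0,0,0,28,0,0,0],[0,0,0,34,0,0,0],[0,0,0,40,0,0,0],[0,0,0,46,0,0,0]]]' | python3 steer.py; done; echo '[[[0,0,0,6,0,0,0],[0,0,0,12,0,0,0],[0,0,0,18,0,0,0],[0,0,0,24,0,0,0],[0,0,0,30,0,0,0],[0,0,0,36,0,0,0],[0,0,0,40,0,0,0],[0,0,0,44,0,0,0]]]' | python3 steer.py
python3 - <<'E'
from h import *
s=eyes.snapshot("wrist");cv2.imwrite("pics/w3.png",cv2.resize(s["pixels"][0:300,190:460],(540,600)))
E
```

```text
time: 11.28
tool_pos: [475.4, 206.8, 55.2]
tcp_rot: [-180.0, -0.0, -2.0]
ft_force: [-3.4, -0.5, 7.2]
finger_gap: 15.7
grip_force: 119.7
time: 12.28
tool_pos: [519.2, 205.2, 55.3]
tcp_rot: [-180.0, -0.0, -2.0]
ft_force: [-5.1, 0.7, 8.3]
finger_gap: 15.6
grip_force: 119.9
```

```bash
echo '[[[0,0,0,5,0,0,0],[0,0,0,10,0,0,0],[0,0,0,15,0,0,0],[0,0,0,20,0,0,0],[0,0,0,25,0,0,0],[0,0,0,30,0,0,0],[0,0,0,34,0,0,0],[0,0,0,38,0,0,0]]]' | python3 steer.py
python3 - <<'E'
from h import *
s=eyes.snapshot("wrist");c=eyes.snapshot("side")
cv2.imwrite("pics/w3.png",np.hstack([cv2.resize(s["pixels"][0:300,210:450],(400,500)),cv2.resize(c["pixels"][230:410,350:490],(389,500))]))
E
```

```text
time: 13.32
tool_pos: [557.2, 203.9, 55.2]
tcp_rot: [-180.0, -0.0, -2.0]
ft_force: [-2.4, -1.1, 6.8]
finger_gap: 15.7
grip_force: 119.5
```

View pics/w3.png

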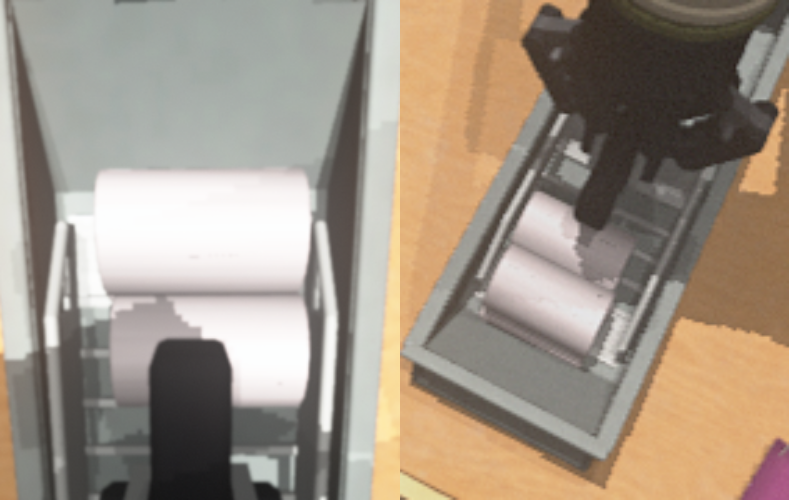

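```bash
echo '[[[0,0,0,2,0,0,0],[0,0,0,4,0,0,0],[0,0,0,6,0,0,0],[0,0,0,6,0,0,0]]]' | python3 steer.py; echo '[[[0,2.5,0,-2.2,0,-3.5,0],[0,5,0,-4.7,0,-6,0],[0,7.5,0,-7.2,0,-8.3,0],[0,10,0,-9.7,0,-10.5,0],[0,12.5,0,-12.4,0,-12.4,0],[0,15,0,-15.2,0,-14.2,0],[0,17.5,0,-18,0,-15.9,0],[0,20,0,-20.8,0,-17.5,0]]]' | python3 steer.py
```

```text
time: 13.92
tool_pos: [563.3, 203.6, 55.2]
tcp_rot: [-180.0, -0.0, -2.0]
ft_force: [-2.2, 0.4, 6.3]
finger_gap: 15.6
grip_force: 119.3
time: 14.92
tool_pos: [540.5, 203.6, 70.2]
tcp_rot: [179.9, -19.9, -2.0]
ft_force: [-0.5, 0.3, -4.7]
finger_gap: 15.5
grip_force: 119.1
```

```bash
echo '[[[0,3,0,-2.8,0,-3,0],[0,6,0,-5.6,0,-5.6,0],[0,9,0,-8.7,0,-8,0],[0,12,0,-11.8,0,-10.3,0],[0,15,0,-15.1,0,-12.4,0],[0,15,0,-15.1,0,-12.4,0],[0,15,0,-15.1,0,-12.4,0],[0,15,0,-15.1,0,-12.4,0]]]' | python3 steer.py; echo '[[[0,0,0,0,0,0,0],[0,0,0,0,0,0,0]]]' | python3 steer.py
python3 - <<'E'
from h import *
import pickle
s=eyes.snapshot("wrist");c=eyes.snapshot("side");d=eyes.snapshot("scene");pickle.dump((s,c,d),open("p4.pkl","wb"))
print(st()[2]['ft_force'],st()[2]['wrist_torque'])
E
```

```text
time: 15.92
tool_pos: [524.1, 204.7, 78.9]
tcp_rot: [-180.0, -35.0, -2.1]
ft_force: [-0.1, -0.5, -5.1]
finger_gap: 15.8
grip_force: 119.6
time: 16.18
tool_pos: [523.8, 204.7, 78.7]
tcp_rot: [-180.0, -35.0, -2.1]
ft_force: [-0.7, -0.5, -3.9]
finger_gap: 15.6
grip_force: 119.6
[ 0.33832633  0.07168569 -5.42304916] [ 0.02932104  0.82811641 -0.05650842]
```

```bash
echo '[[[0,0,0,6,0,-8.5,0],[0,0,0,14,0,-20,0],[0,0,0,23,0,-33,0],[0,0,0,32,0,-46,0],[0,0,0,40,0,-57,0],[0,-4,0,40,0,-57,0],[0,-8,0,40,0,-57,0],[0,-12,0,40,0,-57,0]]]' | python3 steer.py; echo '[[[0,-4,0,0,0,0,0],[0,-8,0,0,0,0,0],[0,-12,0,0,0,0,0],[0,-16,0,0,0,0,0],[0,-20,0,0,0,0,0],[0,-23,0,0,0,0,0],[0,-23,0,0,0,0,0]]]' | python3 steer.py
python3 - <<'E'
from h import *
import pickle
f=[]
for n in("wrist","side","scene","wrist","side","scene"):
    s=eyes.snapshot(n);f.append(st()[2]['ft_force'][2]);pickle.dump(s,open(f"l_{n}.pkl","wb"))
print(np.mean(f),f)
C=[pickle.load(open(f"l_{n}.pkl","rb"))["pixels"] for n in("wrist","side","scene")]
cv2.imwrite("pics/l.png",np.hstack([cv2.resize(C[0][60:360,200:440],(270,400)),cv2.resize(C[1][200:410,350:500],(270,400)),cv2.resize(C[2][100:290,250:380],(259,400))]))
E
```

```text
time: 17.32
tool_pos: [523.8, 205.0, 149.3]
tcp_rot: [-180.0, -22.9, -2.0]
ft_force: [0.3, -0.5, -5.1]
finger_gap: 15.7
grip_force: 119.6
time: 18.2
tool_pos: [524.9, 204.6, 148.6]
tcp_rot: [-180.0, -0.1, -2.1]
ft_force: [0.0, -0.8, -4.4]
finger_gap: 15.9
grip_force: 119.6
-4.95098457703946 [np.float64(-5.207984320759877), np.float64(-5.405566084517051), np.float64(-4.970771670915198), np.float64(-4.243499521658714), np.float64(-5.076750843764645), np.float64(-4.801335020621268)]
```

```bash
echo '[[[0,0,0,4,13,0,0],[0,0,0,12,37,0,0],[0,0,0,21,67,0,0],[0,0,0,31,98,0,0],[0,0,-1,40,129,0,0],[0,0,-2,49,156,0,0],[0,0,-2,55,174,0,0],[0,0,-2,56.7,181,0,0]]]' | python3 steer.py;echo '[[[0,0,0,0,0,0,0],[0,0,0,0,0,0,0],[0,0,0,0,0,0,0]]]' | python3 steer.py
python3 - <<'E'
from h import *
import pickle
f=[]
for n in("wrist","side","scene","wrist","side","scene"):
    s=eyes.snapshot(n);f.append(st()[2]['ft_force'][2]);pickle.dump(s,open(f"l_{n}.pkl","wb"))
print(np.mean(f),st()[0])
C=[pickle.load(open(f"l_{n}.pkl","rb")) for n in("wrist","side","scene")]
# bright blobs in tray in side view
c=C[1]; t=R.from_euler('z',-2,degrees=True)
def tw(x,y,z): return t.apply([x,y,z])+[555,201.5,0]
poly=np.array([px(c,tw(x,y,8)) for x,y in((-188,-50),(-188,50),(88,50),(88,-50))]).astype(np.int32)
m=np.zeros((480,640),np.uint8);cv2.fillPoly(m,[poly],1)
g=c["pixels"].min(2);print(np.percentile(g[m>0],[5,50,90,99]))
b=((g>175)&(m>0)).astype(np.uint8)
n,l,stt,ce=cv2.connectedComponentsWithStats(b)
for k in range(1,n):
    if stt[k,4]>15: w=at(c,*ce[k],10);print(stt[k],w.round(0)[:2],t.inv().apply(w-[555,201.5,0]).round(0)[:2])
cv2.imwrite("pics/l.png",np.hstack([cv2.resize(C[0]["pixels"][0:300,200:440],(320,400)),cv2.resize(C[1]["pixels"][190:400,270:490],(419,400))]))
E
```

```text
time: 19.5
tool_pos: [574.0, 20.6, 148.2]
tcp_rot: [180.0, -0.0, -0.1]
ft_force: [0.0, 1.4, -5.5]
finger_gap: 15.8
grip_force: 119.6
time: 19.88
tool_pos: [573.7, 22.7, 148.2]
tcp_rot: [-180.0, 0.0, 0.0]
ft_force: [-0.1, -0.1, -5.4]
finger_gap: 15.6
grip_force: 119.6
-4.930950582054791 [573.8011228   22.05992693 148.21286795]
[ 88. 172. 177. 235.]
[434 257  11   9  26] [453. 198.] [-102.   -7.]
[413 256  50  29 382] [474. 205.] [-81.   1.]
[413 280  12  12  40] [516. 184.] [-39. -19.]
[449 284  15   9  39] [489. 243.] [-68.  40.]
[429 286  18  18  84] [516. 215.] [-40.  12.]
[413 292  15   8  34] [531. 193.] [-24.  -9.]
[405 309   6   6  19] [569. 186.] [ 15. -15.]
[392 310  39  28 231] [591. 200.] [36. -1.]
[409 319  15   8  36] [578. 207.] [23.  6.]
[383 323   9   5  18] [606. 165.] [ 52. -35.]
[383 329  38  25 288] [619. 198.] [64. -2.]
[384 340  12  11  40] [635. 184.] [ 81. -15.]
[397 346   9   7  19] [635. 201.] [80.  2.]
[408 353   6   6  17] [637. 219.] [81. 20.]
[421 353   8  13  58] [631. 241.] [75. 42.]
```

Run:
```python
from h import *
import pickle
c=pickle.load(open("l_side.pkl","rb"));t=R.from_euler('z',-2,degrees=True)
tw=lambda x,y,z:t.apply([x,y,z])+[555,201.5,0]
poly=np.array([px(c,tw(x,y,8)) for x,y in((-188,-50),(-188,50),(88,50),(88,-50))]).astype(np.int32)
m=np.zeros((480,640),np.uint8);cv2.fillPoly(m,[poly],1)
g=c["pixels"].min(2)
n,l,s,ce=cv2.connectedComponentsWithStats(((g>200)&(m>0)).astype(np.uint8))
for k in range(1,n):
    if s[k,4]>10:
        rc=cv2.minAreaRect(np.argwhere(l==k)[:,::-1].astype(np.float32));w=at(c,*ce[k],10)
        print(s[k,4],np.round(rc[1],1),t.inv().apply(w-[555,201.5,0]).round(0)[:2])
```

```text
172 [38.9  4. ] [36.  0.]
186 [39.8  4.9] [67. -1.]
```

```bash
echo '[[[0,0,0,0,0,10,0],[0,0,0,0,0,25,0],[0,0,0,0,0,42,0],[0,0,0,0,0,59,0],[0,0,0,0,0,74,0],[0,0,0,0,0,86,0],[0,0,0,0,0,93,0],[0,0,0,0,0,95,0]]]' | python3 steer.py; echo '[[[0,0,0,0,0,1,0],[0,0,0,0,0,2,0],[0,0,0,0,0,2,0]]]' | python3 steer.py
```

```text
time: 21.18
tool_pos: [573.7, 21.9, 52.8]
tcp_rot: [-180.0, 0.0, -0.0]
ft_force: [-0.6, 0.7, -5.1]
finger_gap: 15.9
grip_force: 119.5
time: 21.55
tool_pos: [574.1, 21.9, 51.5]
tcp_rot: [-180.0, -0.0, -0.0]
ft_force: [-0.1, 0.2, -5.3]
finger_gap: 15.9
grip_force: 119.5
```

```bash
echo '[[[0,0,0,0,0,1,0],[0,0,0,0,0,2,0],[0,0,0,0,0,2,0]]]' | python3 steer.py | grep -E "pos|ft"; echo '[[[0,0,0,0,0,1,0],[0,0,0,0,0,2,0],[0,0,0,0,0,2,0]]]' | python3 steer.py| grep -E "pos|ft"
```

```text
tool_pos: [574.7, 21.5, 51.2]
ft_force: [-6.1, -2.0, 7.7]
tool_pos: [575.5, 21.5, 51.1]
ft_force: [-11.1, -2.0, 19.9]
```

```bash
echo '[[[0,0,0,0,0,-3,0],[0,0,0,0,0,-3,50],[0,0,0,0,0,-3,50],[0,0,0,0,0,-3,50],[0,0,0,0,0,-3,50],[0,0,0,0,0,-3,50],[0,0,0,0,0,-3,50],[0,0,0,0,0,-3,50]]]' | python3 steer.py; echo '[[[0,5,0,3.7,0,-3,50],[0,10,0,7.5,0,-5,50],[0,15,0,11,0,-6,50],[0,20,0,14.7,0,-7,50],[0,25,0,18,0,-7.5,50],[0,30,0,21.5,0,-8,50],[0,30,0,21.5,0,-8,50],[0,30,0,21.5,0,-8,50]]]' | python3 steer.py
python3 - <<'E'
from h import *
print(st()[2]['joint_pos'].round(1))
E
```

```text
time: 23.3
tool_pos: [573.8, 21.8, 50.2]
tcp_rot: [180.0, 0.0, -0.0]
ft_force: [-0.5, 0.4, 0.3]
finger_gap: 50.2
grip_force: 0.0
time: 24.3
tool_pos: [595.9, 21.7, 59.1]
tcp_rot: [180.0, -30.0, -0.1]
ft_force: [-0.0, 0.1, 0.6]
finger_gap: 50.0
grip_force: 0.0
[ -4.2 -14.4 127.2   3.4  37.3  83.6]
```

```bash
echo '[[[0,0,0,0,0,0,0],[0,0,0,0,0,0,0],[0,0,0,0,0,0,0],[0,0,0,0,0,0,0],[0,0,0,0,0,0,0],[0,0,0,0,0,0,0]]]' | python3 steer.py 120; echo '[[[0,0,0,4,0,-7,0],[0,0,0,10,0,-17.3,0],[0,0,0,18,0,-31,0],[0,0,0,27,0,-47,0],[0,0,0,37,0,-64,0],[0,0,0,46,0,-80,0],[0,0,0,50,0,-86.6,0],[0,0,0,50,0,-86.6,0]]]' | python3 steer.py; python3 -c "
from h import *
import pickle
for n in('side','scene'): pickle.dump(eyes.snapshot(n),open(f'm_{n}.pkl','wb'))"
```

```text
time: 25.05
tool_pos: [596.2, 21.7, 59.2]
tcp_rot: [180.0, -30.1, -0.1]
ft_force: [3.7, -2.3, 4.5]
finger_gap: 15.7
grip_force: 117.9
time: 26.05
tool_pos: [595.7, 21.9, 159.2]
tcp_rot: [180.0, -30.1, -0.0]
ft_force: [0.1, 0.7, -5.2]
finger_gap: 15.5
grip_force: 117.5
```

```bash
cat > plan.py <<'E'
from h import *
T0=R.from_euler('xyz',[180,-30,0],degrees=True)
off=T0.apply([0,0,0])+np.array([595.9,21.7,59.2])-[649.5,21.7,1]  # TCP minus lip, scoop level
Q=T0
def tcp(L,phi): 
    r_=R.from_euler('y',phi,degrees=True); return np.array(L)+r_.apply(off), r_*T0
def rows(seq,start):
    P,q=start
    for L,phi in seq:
        p,t=tcp(L,phi); print(L,phi,(q.inv()*t).as_rotvec(degrees=True).round(1),q.inv().apply(p-P).round(1),"tcp",p.round(0))
E
python3 - <<'E'
from plan import *
p,q,s=st()
rows([((533,-175,101),0),((533,-175,62),0)],(p,T0))
print()
a=tcp((533,-175,62),0)
rows([((533,-175,57),5),((533,-175,52),10),((533,-175,47),15),((533,-175,43),20),((533,-175,39),24),((533,-175,36),28),((533,-175,34),32),((533,-175,34),36),((533,-175,34),44),((533,-175,36),52),((533,-175,38),60)],a)
E
```

```text
(533, -175, 101) 0 [0. 0. 0.] [-98.9 196.9 -59.4] tcp [ 479. -175.  159.]
(533, -175, 62) 0 [0. 0. 0.] [-118.4  196.9  -25.6] tcp [ 479. -175.  120.]

(533, -175, 57) 5 [ 0. -5. -0.] [ 4.3 -0.   3.1] tcp [ 485. -175.  120.]
(533, -175, 52) 10 [  0. -10.  -0.] [ 8.7 -0.   6.8] tcp [ 490. -175.  119.]
(533, -175, 47) 15 [ -0. -15.  -0.] [13.1 -0.  11.1] tcp [ 496. -175.  117.]
(533, -175, 43) 20 [ -0. -20.  -0.] [17.9 -0.  15.2] tcp [ 503. -175.  116.]
(533, -175, 39) 24 [ -0. -24.  -0.] [21.4 -0.  19.5] tcp [ 508. -175.  114.]
(533, -175, 36) 28 [ -0. -28.  -0.] [25.3 -0.  23.4] tcp [ 513. -175.  113.]
(533, -175, 34) 32 [  0. -32.  -0.] [29.5 -0.  26.8] tcp [ 518. -175.  112.]
(533, -175, 34) 36 [  0. -36.  -0.] [34.7 -0.  28.8] tcp [ 524. -175.  113.]
(533, -175, 34) 44 [  0. -44.  -0.] [44.5 -0.  33.9] tcp [ 535. -175.  113.]
(533, -175, 36) 52 [  0. -52.  -0.] [54.5 -0.  38.5] tcp [ 546. -175.  114.]
(533, -175, 38) 60 [ -0. -60.  -0.] [63.5 -0.  44.4] tcp [ 557. -175.  114.]
```

```bash
echo '[[[0,0,0,-6,13,-4,0],[0,0,0,-18,37,-11,0],[0,0,0,-34,68,-20,0],[0,0,0,-50,100,-30,0],[0,0,0,-66,132,-40,0],[0,0,0,-82,164,-50,0],[0,0,0,-94,187,-57,0],[0,0,0,-99,197,-59.5,0]]]' | python3 steer.py; echo '[[[0,0,0,0,0,0,0],[0,0,0,-5,0,8.7,0],[0,0,0,-11,0,19,0],[0,0,0,-17,0,29.4,0],[0,0,0,-19.5,0,33.8,0],[0,0,0,-19.5,0,33.8,0]]]' | python3 steer.py; python3 -c "
from plan import *
p,q,s=st();a=tcp((533,-175,62),0);print(p-a[0],s['joint_pos'].round(1))
for n in('side','scene'):
    s=eyes.snapshot(n); print(n,px(s,(533,-175,62)),[px(s,c).round() for c in((498,-90,45),(647,-90,45),(647,-260,45),(498,-260,45))])
"
```

```text
time: 27.15
tool_pos: [478.6, -176.2, 159.2]
tcp_rot: [-180.0, -29.9, -0.2]
ft_force: [0.0, -0.1, -4.8]
finger_gap: 16.3
grip_force: 117.8
time: 27.9
tool_pos: [479.4, -174.6, 120.4]
tcp_rot: [-179.9, -29.9, -0.1]
ft_force: [-0.5, 0.3, -4.2]
finger_gap: 16.3
grip_force: 117.8
[0.03775475 0.40417221 0.21731128] [-40.8 -34.1 134.3  22.6  58.3  40.9]
side [231.79907973 198.25647037] [array([283., 208.]), array([238., 271.]), array([157., 232.]), array([206., 175.])]
scene [365.95334796 299.66942484] [array([323., 283.]), array([396., 261.]), array([456., 320.]), array([374., 351.])]
```

```bash
echo '[[[0,-5,0,4.3,0,3.1,0],[0,-10,0,8.7,0,6.8,0],[0,-15,0,13.1,0,11.1,0],[0,-20,0,17.9,0,15.2,0],[0,-24,0,21.4,0,19.5,0],[0,-28,0,25.3,0,23.4,0],[0,-32,0,29.5,0,26.8,0],[0,-32,0,29.5,0,26.8,0]]]' | python3 steer.py; echo '[[[0,0,0,0,0,0,0],[0,0,0,0,0,0,0],[0,0,0,0,0,0,0]]]' | python3 steer.py|grep ft
python3 -c "
from plan import *
rows([((533,-175,34),36),((533,-175,34),44),((533,-175,36),52),((533,-175,38),60)],tcp((533,-175,34),32))"
```

```text
time: 29.0
tool_pos: [520.3, -175.1, 112.9]
tcp_rot: [-180.0, 1.9, -0.0]
ft_force: [-0.6, 0.6, -2.5]
finger_gap: 15.7
grip_force: 120.6
ft_force: [-0.1, 0.9, -1.5]
(533, -175, 34) 36 [ 0. -4. -0.] [ 5.4  0.  -1. ] tcp [ 524. -175.  113.]
(533, -175, 34) 44 [  0. -12.  -0.] [16.4  0.  -1.9] tcp [ 535. -175.  113.]
(533, -175, 36) 52 [  0. -20.  -0.] [27.4  0.  -3.3] tcp [ 546. -175.  114.]
(533, -175, 38) 60 [  0. -28.  -0.] [38.1  0.  -3.1] tcp [ 557. -175.  114.]
```

```bash
echo '[[[0,-4,0,5.4,0,-1,0],[0,-8,0,11,0,-1.5,0],[0,-12,0,16.4,0,-2,0],[0,-12,0,16.4,0,-2,0],[0,-12,0,16.4,0,-2,0]]]' | python3 steer.py|grep ft
python3 - <<'E'
from plan import *
p,q,s=st()
rows([((533,-175,130),44),((533,-175,130),0)],tcp((533,-175,34),44))
c=eyes.snapshot("side");d=eyes.snapshot("scene")
cv2.imwrite("pics/d.png",np.hstack([cv2.resize(c["pixels"][150:300,140:300],(400,375)),cv2.resize(d["pixels"][200:380,300:480],(375,375))]))
E
```

```text
ft_force: [-0.6, -0.2, -2.1]
(533, -175, 130) 44 [0. 0. 0.] [-23.2   0.  -93.1] tcp [ 535. -175.  209.]
(533, -175, 130) 0 [ 0. 44.  0.] [-72.    0.  -59.4] tcp [ 479. -175.  188.]
```

View pics/d.png

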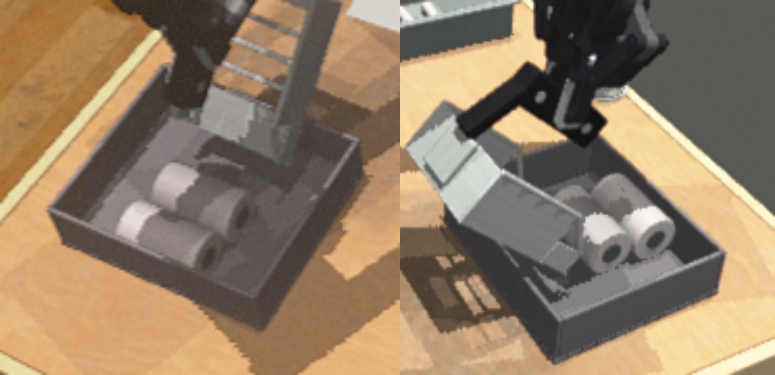

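```bash
echo '[[[0,0,0,-5,0,-18,0],[0,0,0,-11,0,-45,0],[0,0,0,-18,0,-75,0],[0,0,0,-23,0,-93,0],[0,0,0,-23,0,-93,0]]]' | python3 steer.py|grep pos; echo '[[[0,8,0,-15,0,-8,0],[0,16,0,-28,0,-17,0],[0,24,0,-41,0,-28,0],[0,32,0,-54,0,-40,0],[0,40,0,-66,0,-53,0],[0,44,0,-72,0,-59,0],[0,44,0,-72,0,-59,0],[0,44,0,-72,0,-59,0]]]' | python3 steer.py; python3 -c "
from plan import *
p,q,s=st()
rows([((649.5,22,130),0)],(p,T0))"
```

```text
tool_pos: [536.3, -175.6, 212.6]
time: 31.72
tool_pos: [479.4, -175.1, 283.6]
tcp_rot: [-179.9, -29.9, -0.1]
ft_force: [0.1, 0.3, -2.4]
finger_gap: 15.6
grip_force: 121.4
(649.5, 22, 130) 0 [0. 0. 0.] [  53.1 -197.1  140.9] tcp [596.  22. 188.]
```

```bash
echo '[[[0,0,0,8,-30,21,0],[0,0,0,18,-65,47,0],[0,0,0,30,-110,79,0],[0,0,0,41,-152,109,0],[0,0,0,50,-185,132,0],[0,0,0,53,-197,141,0],[0,0,0,53,-197,141,0],[0,0,0,53,-197,141,0]]]' | python3 steer.py|grep pos; echo '[[[0,0,0,-15,0,26,0],[0,0,0,-30,0,52,0],[0,0,0,-45,0,78,0],[0,0,0,-55,0,95,0],[0,0,0,-61,0,105.6,0],[0,0,0,-62.5,0,108.3,0],[0,0,0,-62.5,0,108.3,0]]]' | python3 steer.py; echo '[[[0,0,0,-1,0,1.7,0],[0,0,0,-2,0,3.5,0],[0,0,0,-2,0,3.5,0]]]' | python3 steer.py
```

```text
tool_pos: [596.3, 22.0, 188.6]
time: 33.6
tool_pos: [596.9, 21.5, 64.9]
tcp_rot: [180.0, -30.1, -0.1]
ft_force: [-0.3, -0.5, -2.2]
finger_gap: 15.6
grip_force: 121.3
time: 33.98
tool_pos: [596.2, 21.9, 60.0]
tcp_rot: [180.0, -30.0, -0.0]
ft_force: [0.0, 0.3, -1.8]
finger_gap: 15.4
grip_force: 121.3
```

```bash
echo '[[[0,0,0,-0.5,0,0.9,0],[0,0,0,-1,0,1.7,0],[0,0,0,-1,0,1.7,0]]]' | python3 steer.py|grep -E "pos|ft"; echo '[[[0,0,0,0,0,0,50],[0,0,0,0,0,0,50],[0,0,0,0,0,0,50],[0,0,0,0,0,0,50],[0,0,0,0,0,0,50],[0,0,0,0,0,0,50]]]' | python3 steer.py; echo '[[[0,0,0,0,0,-30,50],[0,0,0,0,0,-70,50],[0,0,0,0,0,-120,50],[0,0,0,0,0,-170,50],[0,0,0,0,0,-170,50],[0,0,0,0,0,-170,50]]]' | python3 steer.py
```

```text
tool_pos: [597.2, 21.8, 59.2]
ft_force: [-0.5, -0.6, 4.2]
time: 35.1
tool_pos: [596.3, 21.8, 58.0]
tcp_rot: [-180.0, -30.0, -0.0]
ft_force: [1.4, -1.1, -0.1]
finger_gap: 50.2
grip_force: 0.0
time: 35.85
tool_pos: [511.4, 21.9, 205.2]
tcp_rot: [180.0, -30.0, -0.0]
ft_force: [0.1, 0.7, -0.1]
finger_gap: 50.0
grip_force: 0.0
```

Run:
```python
from h import *
c=eyes.snapshot("side");t=R.from_euler('z',-2,degrees=True)
poly=np.array([px(c,t.apply([x,y,8])+[555,201.5,0]) for x,y in((-188,-50),(-188,50),(88,50),(88,-50))]).astype(np.int32)
m=np.zeros((480,640),np.uint8);cv2.fillPoly(m,[poly],1)
n,l,s,ce=cv2.connectedComponentsWithStats(((c["pixels"].min(2)>200)&(m>0)).astype(np.uint8));print("tray",[(int(k[4])) for k in s[1:] if k[4]>20])
# compare scoop appearance with start view
i=c["pixels"].astype(int)
g0=cv2.imread("pics/side0.png").astype(int)
print("scoop diff",np.abs(i-g0)[230:325,275:355].mean())
# lip corners expected if scoop upright at (589.5,22) yaw 0: bright lip sheet
q=np.array([px(c,p) for p in((649,-19,2),(649,63,2),(622,63,4),(622,-19,4))]).astype(np.int32)
mm=np.zeros((480,640),np.uint8);cv2.fillPoly(mm,[q],1);print("lip mean",c["pixels"][mm>0].mean(0),c["pixels"][mm>0].std(0))
print(st()[2]['ft_force'],st()[0])
```

```text
tray [151, 163]
scoop diff 23.85956140350877
lip mean [209.14229249 213.2397892  216.66666667] [21.84074085 21.14976891 19.95266687]
[ 0.27506052  0.33907478 -0.0780138 ] [510.90471816  21.93549987 203.9492629 ]
```

The scoop's lip is where it should be if it stands upright. Both thin spacers are in the tray, and both thick ones are in the dish.

```bash
python3 -c "
from bench import r, eyes, ticket
print(ticket.hand_in())"
```

```text
the job is handed in; nothing more can be done
None
```

I handed the job in at about 36 s of the 69 s: both thick spacers were seen in the dish, both thin ones in the tray, and the empty scoop appears upright and let go on the bench; no verdict came back.

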